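Take the left-hand nut off the disc slicer

TASK

Take the hand nut off the slicer's shaft so that its disc can be cleaned: the nut has a left-hand thread, so loosen it by turning it clockwise as seen from above, feeling your way and never wrenching it or pulling hard on it while the thread still holds. Once it comes free, lift it off and set it down gently in the yellow tray, upright on its open underside, then let go. Do not disturb the salt shaker, the steel cup and the flour shaker.

Things in the scene. Friction and masses are not known exactly. Their poses are not given: they have to be found in the camera images.
- nut: Dark steel hand nut on the slicer's vertical shaft: round cap open below, 51 mm across, 39 mm high, grip bar on top, 69 mm in all; 0.13 to 0.21 kg. Origin: centre of the open underside; z up along its axis. Clockwise from above (negative turn about z) loosens it, by 0.35 to 1.8 rad until off the thread (not visible how far); counter-clockwise tightens, to a stop.
- nut_grip (a point): Middle of the nut's upright grip bar, 54 mm above the nut's origin. The bar is 48 mm long along the nut's x, 12 mm thick along its y, 30 mm high (39 to 68 mm above the nut's origin). A sprung washer under the nut makes it stiff: up to about 0.5 N m at first, less as it loosens; a grip of 60 N holds it. It stays where it is left, so the turning may be spread over several grasps.
- shaft_end (a point): Centre of the shaft's end, hidden in the nut, 104 mm above the slicer's origin. Two-start left-hand thread, the nut rises 2 mm per rad of loosening. Pulled up with a few N while on the thread, the nut yields at most about 4 mm, then is held. Once off the thread it lifts freely over the next 0.3 rad or so; turned farther it strikes a stop. It is clear of the shaft once raised 30 mm.
- slicer: Disc slicer, fixed on the worktop: aluminium motor base 210 mm (its x) by 180 mm (its y), 58 mm high, steel slicing disc of 152 mm on top (upper face at 66 mm). Origin: centre of the underside, on the shaft axis; z up; switch and dial at its -x side. The nut's underside starts about 78 mm above this origin.
- tray: The empty yellow tray, fixed on the worktop, 320 mm (x) by 306 mm (y), rim 16 mm high; the flat inner floor is 2 mm above the worktop and spans 290 by 278 mm. Origin: centre of the underside.
- salt: Salt shaker, bystander, 44 mm across and 90 mm high, loose. Origin: centre of the underside.
- cup: Small steel cup, bystander, 68 mm across and 59 mm high, loose. Origin: centre of the underside.
- shaker: Steel flour shaker, bystander, 69 mm across and 102 mm high, loose. Origin: centre of the underside.

How it is judged:
By the outcome, as a careful person would: the job done as asked, in the order asked, and still so for the second after the job is handed in, with the robot touching nothing.
It also fails if it takes over 64 s, if anything falls off the work surface, if the arm or the gripper's body presses on something with over 40 N, if the wrist force passes 120 N, or if a joint passes its speed limit or range.

ROBOT

A 6-joint arm with a two-finger parallel gripper is mounted at the origin on a cart in front of the work surface, level with it; the furniture and walls round the work are solid. World frame = base frame: x ahead of the robot, y to its left, z up, the work surface at z = 0. Lengths are in m, angles in degrees, forces in N, time in s.
With the tool pointing down it reaches from about 0.3 to 0.75 m from the base axis. Payload 8.5 kg.
Tool frame: the origin (TCP) lies at the very end of the fingers, on their centre line; the grasp point (between the pads) lies 19 mm behind it; z points along the fingers, y is the line along which they close (so a half turn about z gives the same grasp; the last joint's range is limited). The gripper opens to 85 mm and grips with 20 to 120 N. Pads are 22 mm wide; open, the fingers measure 114 mm over their backs; the gripper's body (76 mm by 85 mm) begins 54 mm behind the grasp point. The pads swing forward as they close: fully open they stand 13 mm farther back than shut.
Start: joints at [62.034, 21.807, 74.336, -0, 83.858, -12.336], TCP at [0.148, 0.53, 0.231] pointing down, gripper open.
Joint ranges: [-178.18, 178.18], [-50.72, 133.34], [12.68, 142.11], [-81.47, 261.47], [9.98, 163.14], [-165.26, 165.26]. Speed limits (degrees/s): [136.94, 136.94, 180, 180, 180, 180].

INTERFACE

Orientations are given as a 3x3 rotation matrix whose columns are the frame's x, y, z axes.
In Python, from rig import env, imaging gives the robot as it stands. The module is installed in compiled form; this text tells all that it offers.
- The arm moves only by the tool arm_command, never from a script. Its arguments are lists of equal length, an entry for each row: "turn": the turn, a rotation vector about the tool's x, y, z in units of 5 degrees (1.0 is 5 degrees), a list of three; "xyz": the shift along the tool's x, y, z in units of 50 mm (1.0 is 50 mm), a list of three; "claw": the finger opening in mm, from 0 to 85.4. A call has 1 to 12 rows; each row shifts and turns the commanded pose from where the row before left it, along the tool's axes as they then stand; what a row does not reach is not made up. A row lasts 1/10 s, in which the tool goes at most 50 mm and 8.59 degrees, less where a joint would pass 70% of its speed; a pose out of reach is approached as far as the arm can. A call is refused whole if a number of a shift passes 1 or a number of a turn 1, either way. A call with a gripper value outside its range is refused whole. The fingers move at their own pace and stop on an object; "squeeze" is the grip in N (left out, the last holds). Time passes only in rows, so rows that do not move let the fingers close. It gives the time, the measured TCP pose, the force, the opening and the grip force at its end, in the units of the state.
- env.observe(): the state, without advancing time (a new reading comes with each control period).
- imaging.get_image(name): name is "side" or "top"; returns (picture, depth): 400x640x3 uint8, blue, green, red; 400x640 float32, m along the optical axis (not along the pixel's ray), 0 where there is no reading.
- imaging.camera_info(name): a dict with "camera_matrix" (3x3 intrinsics, pixels), "rvec" (rotation vector, rad) and "tvec" (3), from world to camera coordinates, as OpenCV has them. Camera axes: x right, y down, z forward; pixel columns grow to the right and rows downward; lengths in m; the calibration is good to about 2 mm. A picture is of the moment at which its call begins. camera_info takes no time and is no camera call.
- env.close_job(): hands the job in; it is judged then, once.
The state is a dict: "time_s": time; "q": joint angles; "qvel": joint speeds; "joint_efforts": joint torques, N m; "position": TCP position; "tool_rot": TCP orientation; "ft_force": force on the tool from outside, world axes, zero at the start; "wrist_torque": the same for the moment, N m; "grip_width": finger opening in m; "gripper_force": force on a finger pad.
Only numpy, scipy, OpenCV 4.12 (cv2) and the standard library are available. Lean on these libraries where they do the work, as an engineer would, in place of code of your own. Each camera call takes 0.05 s, during which the arm holds its last target. There are 200 camera calls.

## Working session

There is one attempt and no reset: what is moved stays moved. The work goes in short steps, Python scripts to look and compute and a tool call to move; the robot and the scene stay as the last step left them, time stands still between calls to the robot, and variables do not carry over. Pictures are saved under pics/ and viewed, at most 10 in all, crops included, and the job is handed in when it is done.

Besides the shell and the picture viewer there is one more tool, called after "Request:" as name(argument=value, ...) on one line, values as JSON. arm_command: Moves the arm, as the interface text tells. Its arguments: {"type":"object","properties":{"turn":{"type":"array"},"xyz":{"type":"array"},"claw":{"type":"array"},"squeeze":{"type":"number"}},"required":["turn","xyz","claw"]}

```bash
mkdir -p pics; cat > h.py <<'E'
import numpy as np, cv2
from rig import env, imaging
def cam(n):
    c=imaging.camera_info(n); K=np.array(c["camera_matrix"],float); R=cv2.Rodrigues(np.array(c["rvec"],float))[0]; t=np.array(c["tvec"],float).ravel(); return K,R,t
def grab(n,f):
    p,d=imaging.get_image(n); cv2.imwrite(f"pics/{f}.png",p); np.save(f"pics/{f}.npy",d); return p,d
def cloud(n,d):
    K,R,t=cam(n); v,u=np.mgrid[:400,:640]; r=np.stack([u,v,np.ones_like(u)],-1)@np.linalg.inv(K).T
    return (r*d[...,None]-t)@R
def ray(n,u,v,z):
    K,R,t=cam(n); o=-R.T@t; r=R.T@np.linalg.inv(K)@[u,v,1]; return o+r*(z-o[2])/r[2]
E
python3 - <<'E'
from h import *
for n in("top","side"):
    p,d=grab(n,n+"0"); K,R,t=cam(n); print(n,K.round(1).tolist(),(-R.T@t).round(3),R[2].round(2),(d>0).mean())
s=env.observe(); print({k:np.round(v,3).tolist() for k,v in s.items()})
E
```

```text
top [[497.3, 0.0, 317.9], [0.0, 497.3, 193.0], [0.0, 0.0, 1.0]] [0.532 0.113 1.308] [ 0.05 -0.01 -1.  ] 0.99609375
side [[496.0, 0.0, 319.1], [0.0, 496.0, 197.6], [0.0, 0.0, 1.0]] [ 0.102 -1.269  0.718] [ 0.32  0.86 -0.39] 0.93186328125
{'time_s': 0.1, 'q': [62.034, 21.837, 74.379, -0.001, 83.86, -12.336], 'qvel': [0.067, 0.005, -0.244, -0.022, -0.007, 0.001], 'joint_efforts': [0.003, -44.923, -23.166, -0.0, 0.004, -0.0], 'position': [0.148, 0.529, 0.231], 'tool_rot': [[-0.963, 0.269, -0.001], [0.269, 0.963, -0.001], [0.0, -0.001, -1.0]], 'ft_force': [0.479, 0.07, 0.084], 'wrist_torque': [-0.001, -0.016, -0.044], 'gripper_force': 0.0, 'grip_width': 0.086}
```

View pics/top0.png

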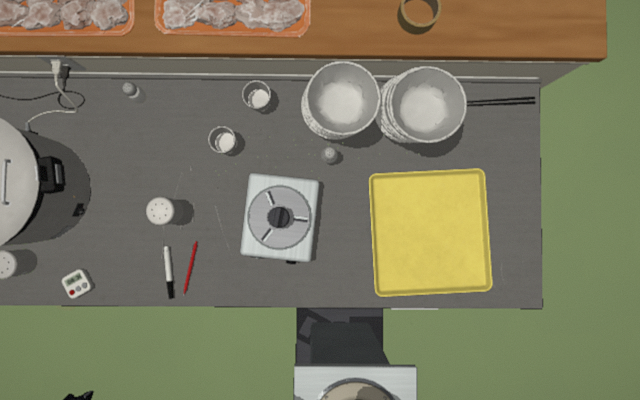

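View pics/side0.png

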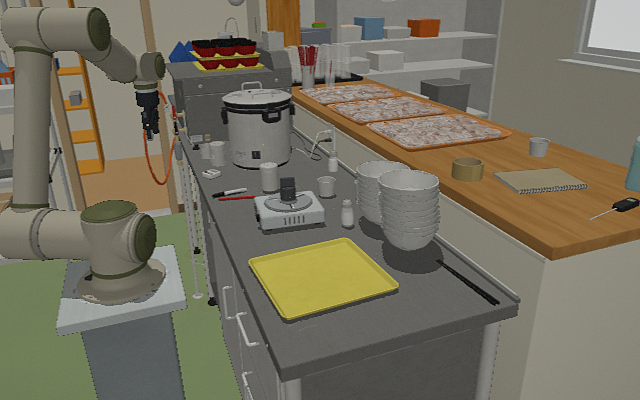

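The top view shows the slicer with its dark nut at about (279,217) and the tray at about (431,232). A small shaker sits at (330,155), cups at (223,139) and (257,95), and the flour shaker at (160,210). The side view shows the nut at about (288,188). Next I'll measure the nut, bar and tray.

```bash
python3 - <<'E'
from h import *
p=cv2.imread("pics/top0.png"); d=np.load("pics/top0.npy"); P=cloud("top",d)
def reg(P,u0,u1,v0,v1): return P[v0:v1,u0:u1].reshape(-1,3)
Q=reg(P,235,325,170,268)
for lo,hi in((.13,.16),(.105,.125),(.06,.072),(.05,.06)):
    q=Q[(Q[:,2]>lo)&(Q[:,2]<hi)]
    if len(q)<4: print(lo,len(q));continue
    r=cv2.minAreaRect((q[:,:2]*1000).astype(np.float32)); print(lo,len(q),q.mean(0).round(4),np.round(np.percentile(q[:,2],[5,50,95]),4),r)
m=cv2.inRange(cv2.cvtColor(p,cv2.COLOR_BGR2HSV),(20,100,80),(35,255,255)); q=P[m>0]; print("tray",cv2.minAreaRect((q[:,:2]*1000).astype(np.float32)),np.median(q[:,2]))
for n,b in(("salt?",(318,344,143,168)),("cup",(205,240,120,158)),("cup2",(240,275,78,112)),("shaker",(140,180,193,230)),("bowls",(298,470,58,148))):
    q=reg(P,*b); q=q[q[:,2]>.03]; print(n,((q.min(0)+q.max(0))/2).round(3),np.ptp(q,0).round(3),q[:,2].max().round(3))
# side camera
ps=cv2.imread("pics/side0.png"); S=cloud("side",np.load("pics/side0.npy")); q=reg(S,265,312,165,215); 
q=q[(abs(q[:,0]-Q[Q[:,2]>.125].mean(0)[0])<.04)&(abs(q[:,1]-Q[Q[:,2]>.125].mean(0)[1])<.04)&(q[:,2]>.08)]
print("side nut",len(q),q.min(0),q.max(0))
a=cv2.resize(p[180:255,235:325],None,fx=5,fy=5,interpolation=cv2.INTER_CUBIC); b=cv2.resize(ps[165:240,245:335],None,fx=5,fy=5,interpolation=cv2.INTER_CUBIC)
cv2.imwrite("pics/crop0.png",np.vstack([a[:300],b[:300]])[:600]) if 0 else cv2.imwrite("pics/crop0.png",cv2.resize(np.hstack([a,b]),(800,333)))
E
```

```text
0.13 111 [0.5339 0.1976 0.1461] [0.1403 0.1464 0.1504] ((533.8995361328125, 198.1515655517578), (12.14782428741455, 46.3737907409668), 80.47217559814453)
0.105 249 [0.5342 0.1975 0.1169] [0.1098 0.1174 0.121 ] ((533.914306640625, 198.0301513671875), (50.635032653808594, 50.60139083862305), 1.327064037322998)
0.06 3120 [0.5346 0.1972 0.0654] [0.0606 0.0655 0.0701] ((535.5211791992188, 196.5708465576172), (168.81509399414062, 200.92466735839844), 85.25363159179688)
0.05 2211 [0.5319 0.1976 0.0566] [0.0522 0.057  0.0597] ((534.12158203125, 197.94442749023438), (179.36721801757812, 209.12612915039062), 84.28758239746094)
tray ((999.87353515625, -481.171630859375), (628.9078979492188, 1560.334716796875), 49.65447235107422) 0.0029877331077260163
salt? [0.622 0.084 0.669] [0.179 0.058 1.277] 1.308
cup [0.647 0.247 0.669] [0.23  0.267 1.278] 1.308
cup2 [0.706 0.204 0.669] [0.348 0.182 1.278] 1.308
shaker [0.547 0.316 0.669] [0.068 0.405 1.277] 1.308
bowls [ 0.722 -0.068  0.669] [0.38  0.447 1.278] 1.308
side nut 329 [0.508638   0.1647635  0.08031895] [0.55826366 0.21212918 0.15086546]
```

View pics/crop0.png

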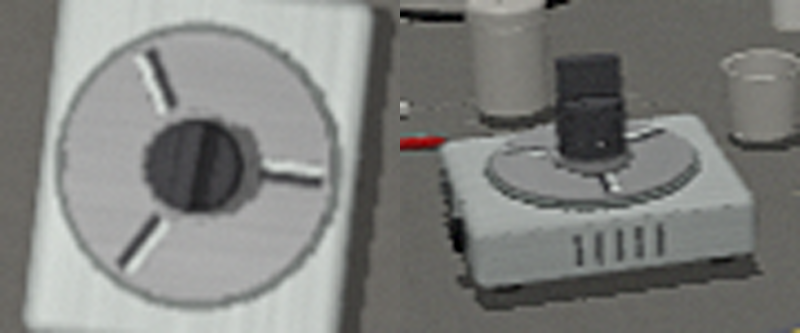

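```bash
python3 - <<'E'
from h import *
p=cv2.imread("pics/top0.png"); d=np.load("pics/top0.npy"); P=cloud("top",d); P[d==0]=np.nan
f=lambda q:q[np.isfinite(q[:,2])]
reg=lambda u0,u1,v0,v1:f(P[v0:v1,u0:u1].reshape(-1,3))
Q=reg(235,325,170,268); q=Q[Q[:,2]>.135]; c=q[:,:2].mean(0); w,V=np.linalg.eigh(np.cov(q[:,:2].T)); print("bar",c.round(4),"len axis deg",np.degrees(np.arctan2(V[1,1],V[0,1])),np.sqrt(w*12).round(4),np.median(q[:,2]))
m=cv2.inRange(cv2.cvtColor(p,cv2.COLOR_BGR2HSV),(20,100,80),(35,255,255)); c=max(cv2.findContours(m,0,2)[0],key=cv2.contourArea)
t=np.array([ray("top",*x[0],.016)[:2] for x in c]); print("tray",cv2.minAreaRect((t*1000).astype(np.float32)))
for n,b in(("salt",(318,344,143,168)),("cup",(205,240,120,158)),("cup2",(240,275,78,112)),("shaker",(140,180,193,230)),("bowls",(298,470,58,148))):
    q=reg(*b); q=q[q[:,2]>.03]; print(n,q.min(0).round(3),q.max(0).round(3))
# second check of the bar axis by intensity, dark pixels
E
```

```text
bar [0.5337 0.1977] len axis deg 170.26280958395057 [0.0123 0.0468] 0.14654636161376783
tray ((500.832275390625, -191.39190673828125), (320.00933837890625, 306.1685791015625), 3.3879234790802)
salt [0.675 0.055 0.031] [0.711 0.094 0.093]
cup [0.697 0.313 0.03 ] [0.762 0.381 0.065]
cup2 [0.809 0.226 0.03 ] [0.88  0.295 0.068]
shaker [0.513 0.451 0.03 ] [0.581 0.518 0.107]
bowls [ 0.703 -0.292  0.03 ] [0.912 0.155 0.227]
```

Request:
arm_command(turn=[[0,0,0],[0,0,0],[0,0,0],[0,0,0],[0,0,0],[0,0,0],[0,0,0],[0,0,0],[0,0,0],[0,0,0],[0,0,0],[0,0,0]], xyz=[[-0.7,-0.33,0],[-0.77,-0.36,0],[-0.77,-0.36,0],[-0.77,-0.36,0],[-0.77,-0.36,0],[-0.77,-0.36,0],[-0.77,-0.36,0],[-0.77,-0.36,0],[-0.77,-0.36,0],[-0.77,-0.36,0],[-0.77,-0.36,0],[-0.77,-0.36,0]], claw=[50,50,50,50,50,50,50,50,50,50,50,50])

```text
time_s: 1.3
position: [0.5329, 0.1981, 0.231]
tool_rot: [[-0.963, 0.27, -0.001], [0.27, 0.963, -0.0], [0.001, -0.0, -1.0]]
ft_force: [1.3, 0.3, -0.2]
grip_width: 0.0502
gripper_force: 0.0
```

Request:
arm_command(turn=[[0,0,-0.6],[0,0,-0.58],[0,0,0],[0,0,0]], xyz=[[0,0,0],[0,0,0],[0,0,0.6],[0,0,0]], claw=[50,50,50,50])

```text
time_s: 1.7
position: [0.5304, 0.1991, 0.1981]
tool_rot: [[-0.986, 0.169, -0.007], [0.169, 0.986, -0.001], [0.007, -0.002, -1.0]]
ft_force: [0.3, 0.0, -0.8]
grip_width: 0.0495
gripper_force: 0.0
```

```bash
cat > st.py <<'E'
from h import *
def st(goal=None):
    s=env.observe(); R=np.array(s["tool_rot"]); p=np.array(s["position"])
    print("t",round(s["time_s"],2),"p",p.round(4),"yawy",round(float(np.degrees(np.arctan2(R[1,1],R[0,1]))),2),"z",R[:,2].round(4),"q",np.round(s["q"],1).tolist(),"F",np.round(s["ft_force"],2),"M",np.round(s["wrist_torque"],3),"w",round(s["grip_width"],4),"gf",round(s["gripper_force"],1))
    if goal is not None: print("tool move units",(R.T@(np.array(goal)-p)/.05).round(3))
E
python3 -c "
from st import *; st([.5337,.1977,.121])"
```

```text
t 1.7 p [0.5304 0.1991 0.1981] yawy 80.25 z [-0.0071 -0.0011 -1.    ] q [8.6, 25.1, 74.7, -0.0, 80.7, -71.6] F [ 0.3   0.02 -0.78] M [-0.037  0.007  0.049] w 0.0495 gf 0.0
tool move units [-0.081 -0.014  1.541]
```

Request:
arm_command(turn=[[0,0,0],[0,0,0],[0,0,0],[0,0,0],[0,0,0],[0,0,0]], xyz=[[-0.08,-0.01,0.3],[0,0,0.4],[0,0,0.4],[0,0,0.3],[0,0,0.1],[0,0,0]], claw=[50,50,50,50,50,50])

```text
time_s: 2.3
position: [0.5358, 0.1984, 0.1265]
tool_rot: [[-0.986, 0.169, -0.001], [0.169, 0.986, -0.0], [0.001, -0.0, -1.0]]
ft_force: [-0.3, -0.4, 1.3]
grip_width: 0.0496
gripper_force: 0.0
```

```bash
python3 - <<'E'
from st import *
st([.5337,.1977,.121])
a,_=grab("top","t1"); b,_=grab("side","s1")
z=lambda i:cv2.resize(i,(400,330),interpolation=cv2.INTER_CUBIC)
cv2.imwrite("pics/c1.png",np.hstack([z(a[175:257,235:335]),z(b[130:212,240:340])]))
E
```

```text
t 2.3 p [0.5358 0.1984 0.1265] yawy 80.27 z [-7.e-04 -1.e-04 -1.e+00] q [8.5, 29.3, 80.2, -0.0, 70.5, -71.8] F [-0.25 -0.38  1.25] M [ 0.01   0.041 -0.011] w 0.0496 gf 0.0
tool move units [ 0.039 -0.022  0.11 ]
```

View pics/c1.png

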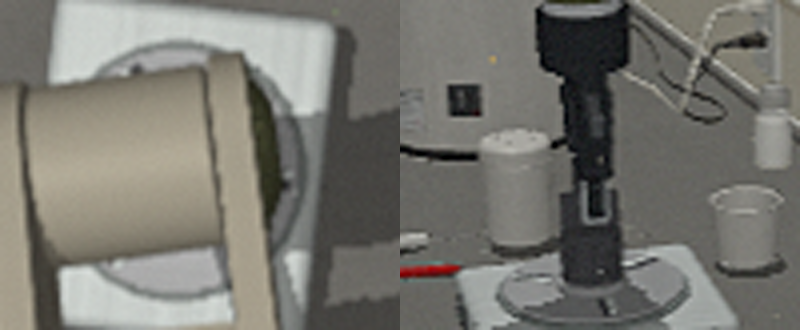

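The side crop shows the nut at about (590,240) and the gripper fingers straddling its bar. I'll lower the last 5 mm, close gently and check the side force.

Request:
arm_command(turn=[[0,0,0],[0,0,0],[0,0,0],[0,0,0],[0,0,0],[0,0,0],[0,0,0],[0,0,0]], xyz=[[0.03,-0.01,0.1],[0,0,0],[0,0,0],[0,0,0],[0,0,0],[0,0,0],[0,0,0],[0,0,0]], claw=[50,50,30,18,10,8,8,8], squeeze=20)

```text
time_s: 3.2
position: [0.5343, 0.198, 0.1215]
tool_rot: [[-0.986, 0.169, 0.0], [0.169, 0.986, -0.0], [-0.0, -0.0, -1.0]]
ft_force: [0.5, -0.6, 3.2]
grip_width: 0.0116
gripper_force: 23.2
```

```bash
python3 -c "
from st import *; st([.5337,.1977,.121])"
```

```text
t 3.2 p [0.5343 0.198  0.1215] yawy 80.27 z [ 3.e-04 -2.e-04 -1.e+00] q [8.4, 29.5, 80.9, -0.0, 69.6, -71.8] F [ 0.48 -0.61  3.22] M [-0.267  0.065  0.028] w 0.0116 gf 23.2
tool move units [ 0.011 -0.009  0.01 ]
```

Request:
arm_command(turn=[[0,0,0],[0,0,0],[0,0,0],[0,0,0.5],[0,0,0.5],[0,0,0.5],[0,0,0.5],[0,0,0]], xyz=[[0,0,0],[0,0,0],[0,0,0],[0,0,-0.002],[0,0,-0.002],[0,0,-0.002],[0,0,-0.002],[0,0,0]], claw=[5,5,5,5,5,5,5,5], squeeze=75)

```text
time_s: 4.0
position: [0.5345, 0.1985, 0.1219]
tool_rot: [[-0.941, 0.338, 0.001], [0.338, 0.941, 0.001], [-0.001, 0.001, -1.0]]
ft_force: [0.7, 1.8, 4.2]
grip_width: 0.0103
gripper_force: 75.1
```

```bash
python3 -c "
from st import *; st([.534,.198,.121])"
```

```text
t 4.0 p [0.5345 0.1985 0.1219] yawy 70.25 z [ 9.e-04  8.e-04 -1.e+00] q [8.5, 29.5, 80.8, 0.0, 69.7, -61.8] F [0.71 1.84 4.16] M [ 0.186 -0.049 -0.114] w 0.0103 gf 75.1
tool move units [ 0.006 -0.013  0.018]
```

Request:
arm_command(turn=[[0,0,0.5],[0,0,0.5],[0,0,0.5],[0,0,0.5]], xyz=[[0,0,-0.012],[0,0,-0.002],[0,0,-0.002],[0,0,-0.002]], claw=[5,5,5,5], squeeze=75)

```text
time_s: 4.4
position: [0.5343, 0.1986, 0.1223]
tool_rot: [[-0.868, 0.496, 0.0], [0.496, 0.868, 0.001], [0.0, 0.001, -1.0]]
ft_force: [1.7, 1.2, 1.4]
grip_width: 0.0108
gripper_force: 74.6
```

```bash
python3 - <<'E'
from st import *; st([.534,.198,.121])
a,_=grab("side","s2"); cv2.imwrite("pics/c2.png",cv2.resize(a[130:212,240:340],(600,492),interpolation=cv2.INTER_CUBIC)); st()
E
```

```text
t 4.4 p [0.5343 0.1986 0.1223] yawy 60.26 z [ 1.e-04  8.e-04 -1.e+00] q [8.5, 29.5, 80.8, 0.0, 69.8, -51.8] F [1.71 1.18 1.43] M [ 0.298 -0.225  0.151] w 0.0108 gf 74.6
tool move units [-0.001 -0.013  0.026]
t 4.45 p [0.5343 0.1985 0.1223] yawy 60.13 z [-0.e+00  7.e-04 -1.e+00] q [8.5, 29.5, 80.8, 0.0, 69.8, -51.7] F [0.5  1.12 0.47] M [ 0.266 -0.213  0.018] w 0.0108 gf 74.6
```

View pics/c2.png

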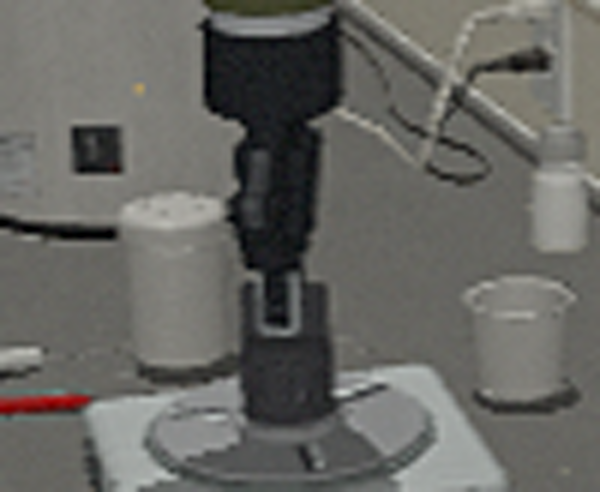

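The crop shows the finger on the bar at about (280,300) and the nut upright, turning with the gripper. The turn so far is 20°, so from here I'll feel for release with small lifts.

Request:
arm_command(turn=[[0,0,0],[0,0,0]], xyz=[[0,0,-0.03],[0,0,0]], claw=[5,5])

```text
time_s: 4.65
position: [0.5341, 0.1984, 0.1226]
tool_rot: [[-0.869, 0.494, -0.001], [0.494, 0.869, 0.001], [0.002, -0.0, -1.0]]
ft_force: [4.9, 2.3, -10.8]
grip_width: 0.0108
gripper_force: 74.2
```

```bash
python3 -c "
from st import *; st()"
```

```text
t 4.65 p [0.5341 0.1984 0.1226] yawy 60.37 z [-1.4e-03  6.0e-04 -1.0e+00] q [8.5, 29.4, 80.7, 0.0, 69.9, -51.9] F [  4.9    2.34 -10.83] M [ 0.567 -0.928 -0.084] w 0.0108 gf 74.2
```

Request:
arm_command(turn=[[0,0,0],[0,0,0.5],[0,0,0.5],[0,0,0.5],[0,0,0.5],[0,0,0],[0,0,0]], xyz=[[0,0,0.03],[0,0,-0.002],[0,0,-0.002],[0,0,-0.002],[0,0,-0.002],[0,0,-0.02],[0,0,0]], claw=[5,5,5,5,5,5,5])

```text
time_s: 5.35
position: [0.5337, 0.198, 0.123]
tool_rot: [[-0.77, 0.638, -0.002], [0.638, 0.77, -0.0], [0.001, -0.002, -1.0]]
ft_force: [3.0, 0.4, -11.3]
grip_width: 0.0105
gripper_force: 74.1
```

```bash
python3 -c "
from st import *; st()"
```

```text
t 5.35 p [0.5337 0.198  0.123 ] yawy 50.36 z [-2.1e-03 -3.0e-04 -1.0e+00] q [8.4, 29.4, 80.7, 0.0, 70.0, -41.9] F [  3.     0.43 -11.35] M [ 0.246 -0.556 -0.071] w 0.0105 gf 74.1
```

Request:
arm_command(turn=[[0,0,0],[0,0,0.5],[0,0,0.5],[0,0,0.5],[0,0,0.5],[0,0,0],[0,0,0]], xyz=[[0,0,0.02],[0,0,-0.002],[0,0,-0.002],[0,0,-0.002],[0,0,-0.002],[0,0,-0.015],[0,0,0]], claw=[5,5,5,5,5,5,5])

```text
time_s: 6.05
position: [0.5334, 0.1979, 0.1233]
tool_rot: [[-0.648, 0.762, -0.003], [0.762, 0.648, -0.001], [0.001, -0.002, -1.0]]
ft_force: [-0.2, -1.3, -12.5]
grip_width: 0.0108
gripper_force: 73.9
```

```bash
python3 -c "
from st import *; st()"
```

```text
t 6.05 p [0.5334 0.1979 0.1233] yawy 40.36 z [-2.7e-03 -6.0e-04 -1.0e+00] q [8.4, 29.4, 80.7, -0.0, 70.0, -31.9] F [ -0.18  -1.33 -12.54] M [-0.145  0.018 -0.099] w 0.0108 gf 73.9
```

Request:
arm_command(turn=[[0,0,0],[0,0,0.5],[0,0,0.5],[0,0,0.5],[0,0,0.5],[0,0,0],[0,0,0]], xyz=[[0,0,0.025],[0,0,-0.002],[0,0,-0.002],[0,0,-0.001],[0,0,-0.002],[0,0,-0.015],[0,0,0]], claw=[5,5,5,5,5,5,5])

```text
time_s: 6.75
position: [0.5345, 0.1984, 0.1237]
tool_rot: [[-0.505, 0.863, 0.0], [0.863, 0.505, 0.001], [0.0, 0.001, -1.0]]
ft_force: [2.4, 3.2, -14.1]
grip_width: 0.0108
gripper_force: 73.7
```

```bash
python3 -c "
from st import *; st()"
```

```text
t 6.75 p [0.5345 0.1984 0.1237] yawy 30.35 z [ 3.e-04  6.e-04 -1.e+00] q [8.5, 29.4, 80.7, 0.0, 69.9, -21.9] F [  2.44   3.17 -14.1 ] M [ 0.424 -0.576 -0.045] w 0.0108 gf 73.7
```

Request:
arm_command(turn=[[0,0,0],[0,0,0]], xyz=[[0,0,0.03],[0,0,0]], claw=[5,5])

```text
time_s: 6.95
position: [0.5345, 0.1983, 0.1234]
tool_rot: [[-0.505, 0.863, 0.001], [0.863, 0.505, 0.0], [-0.0, 0.001, -1.0]]
ft_force: [0.0, 1.9, -2.9]
grip_width: 0.0106
gripper_force: 75.4
```

```bash
python3 -c "
from st import *; st()"
```

```text
t 6.95 p [0.5345 0.1983 0.1234] yawy 30.32 z [ 1.5e-03  4.0e-04 -1.0e+00] q [8.5, 29.4, 80.7, 0.0, 69.8, -21.9] F [ 0.03  1.88 -2.89] M [ 0.352  0.059 -0.041] w 0.0106 gf 75.4
```

Request:
arm_command(turn=[[0,0,0.5],[0,0,0.5],[0,0,0.5],[0,0,0.5],[0,0,0],[0,0,0]], xyz=[[0,0,0],[0,0,-0.002],[0,0,-0.002],[0,0,-0.002],[0,0,-0.015],[0,0,0]], claw=[5,5,5,5,5,5])

```text
time_s: 7.55
position: [0.5345, 0.1979, 0.1239]
tool_rot: [[-0.348, 0.938, 0.001], [0.938, 0.348, -0.0], [-0.001, 0.001, -1.0]]
ft_force: [1.3, -1.2, -4.9]
grip_width: 0.0107
gripper_force: 74.9
```

```bash
python3 -c "
from st import *; st()"
```

```text
t 7.55 p [0.5345 0.1979 0.1239] yawy 20.34 z [ 9.e-04 -3.e-04 -1.e+00] q [8.4, 29.3, 80.7, -0.0, 69.9, -11.9] F [ 1.29 -1.22 -4.93] M [-0.062 -0.197 -0.06 ] w 0.0107 gf 74.9
```

Request:
arm_command(turn=[[0,0,0],[0,0,0]], xyz=[[0,0,-0.02],[0,0,0]], claw=[5,5])

```text
time_s: 7.75
position: [0.5344, 0.198, 0.1241]
tool_rot: [[-0.347, 0.938, -0.0], [0.938, 0.347, -0.0], [-0.0, -0.0, -1.0]]
ft_force: [4.1, -0.6, -11.9]
grip_width: 0.0108
gripper_force: 74.0
```

```bash
python3 -c "
from st import *; st()"
```

```text
t 7.75 p [0.5344 0.198  0.1241] yawy 20.3 z [-1.e-04 -3.e-04 -1.e+00] q [8.4, 29.3, 80.6, -0.0, 70.0, -11.9] F [  4.13  -0.59 -11.92] M [-0.13  -0.729 -0.045] w 0.0108 gf 74.0
```

Request:
arm_command(turn=[[0,0,0],[0,0,0.5],[0,0,0.5],[0,0,0.5],[0,0,0.5],[0,0,0],[0,0,0]], xyz=[[0,0,0.03],[0,0,-0.001],[0,0,-0.002],[0,0,-0.002],[0,0,-0.002],[0,0,-0.02],[0,0,0]], claw=[5,5,5,5,5,5,5])

```text
time_s: 8.45
position: [0.5344, 0.1983, 0.1251]
tool_rot: [[-0.18, 0.984, 0.001], [0.984, 0.18, 0.0], [0.0, 0.001, -1.0]]
ft_force: [-0.2, -0.5, -2.7]
grip_width: 0.0104
gripper_force: 75.7
```

```bash
python3 -c "
from st import *; st()"
```

```text
t 8.45 p [0.5344 0.1983 0.1251] yawy 10.35 z [ 1.e-03  3.e-04 -1.e+00] q [8.5, 29.3, 80.6, 0.0, 70.1, -1.9] F [-0.24 -0.45 -2.66] M [ 0.055 -0.037 -0.136] w 0.0104 gf 75.7
```

Position rose more and the force dropped to about the nut's weight, so it may be free. I'll try another 2 mm.

Request:
arm_command(turn=[[0,0,0],[0,0,0],[0,0,0]], xyz=[[0,0,-0.02],[0,0,-0.02],[0,0,0]], claw=[5,5,5])

```text
time_s: 8.75
position: [0.5345, 0.1982, 0.1269]
tool_rot: [[-0.178, 0.984, 0.001], [0.984, 0.178, 0.0], [0.0, 0.001, -1.0]]
ft_force: [0.2, -0.2, 0.9]
grip_width: 0.0106
gripper_force: 75.9
```

```bash
python3 -c "
from st import *; st()"
```

```text
t 8.75 p [0.5345 0.1982 0.1269] yawy 10.28 z [ 8.e-04  2.e-04 -1.e+00] q [8.4, 29.2, 80.5, 0.0, 70.3, -1.8] F [ 0.17 -0.17  0.87] M [ 0.008 -0.077 -0.07 ] w 0.0106 gf 75.9
```

It lifts freely. I'll raise it slowly and keep watching the force.

Request:
arm_command(turn=[[0,0,0],[0,0,0],[0,0,0],[0,0,0]], xyz=[[0,0,-0.04],[0,0,-0.04],[0,0,-0.04],[0,0,0]], claw=[5,5,5,5])

```text
time_s: 9.15
position: [0.5342, 0.1981, 0.1328]
tool_rot: [[-0.178, 0.984, 0.0], [0.984, 0.178, -0.0], [-0.0, 0.0, -1.0]]
ft_force: [0.7, 0.2, -1.2]
grip_width: 0.0106
gripper_force: 75.7
```

```bash
python3 -c "
from st import *; st()"
```

```text
t 9.15 p [0.5342 0.1981 0.1328] yawy 10.28 z [ 2.e-04 -1.e-04 -1.e+00] q [8.4, 28.8, 80.0, -0.0, 71.2, -1.8] F [ 0.65  0.16 -1.22] M [-0.014 -0.078  0.05 ] w 0.0106 gf 75.7
```

Request:
arm_command(turn=[[0,0,0],[0,0,0],[0,0,0],[0,0,0],[0,0,0],[0,0,0],[0,0,0],[0,0,0],[0,0,0],[0,0,0],[0,0,0],[0,0,0]], xyz=[[0,0,-0.07],[0,0,-0.07],[0,0,-0.07],[0,0,-0.07],[0,0,-0.07],[0,0,-0.07],[0,0,-0.1],[0,0,-0.2],[0,0,-0.3],[0,0,-0.4],[0,0,-0.3],[0,0,-0.1]], claw=[5,5,5,5,5,5,5,5,5,5,5,5])

```text
time_s: 10.35
position: [0.5347, 0.1983, 0.2256]
tool_rot: [[-0.178, 0.984, 0.003], [0.984, 0.178, 0.0], [-0.0, 0.003, -1.0]]
ft_force: [-0.1, -0.6, -1.8]
grip_width: 0.0106
gripper_force: 75.7
```

```bash
python3 - <<'E'
from st import *; st([.49,-.18,.215])
a,_=grab("side","s3"); cv2.imwrite("pics/c3.png",cv2.resize(a[110:230,230:400],None,fx=4,fy=4,interpolation=cv2.INTER_CUBIC)); st()
E
```

```text
t 10.35 p [0.5347 0.1983 0.2256] yawy 10.27 z [ 3.3e-03  5.0e-04 -1.0e+00] q [8.5, 24.0, 71.7, -0.0, 84.1, -1.8] F [-0.13 -0.58 -1.81] M [0.074 0.001 0.018] w 0.0106 gf 75.7
tool move units [-7.284 -2.23   0.206]
t 10.4 p [0.5347 0.1982 0.2254] yawy 10.27 z [ 3.1e-03  5.0e-04 -1.0e+00] q [8.5, 24.0, 71.8, 0.0, 84.0, -1.8] F [-0.67  0.78 -0.42] M [0.009 0.002 0.027] w 0.0106 gf 75.7
```

View pics/c3.png

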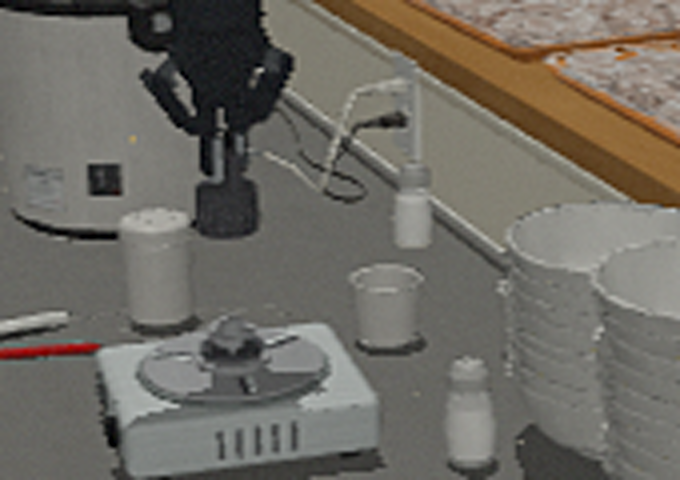

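The nut hangs level in the gripper at (227,205), with the bare shaft at (232,340) below it. Now over to the tray.

Request:
arm_command(turn=[[0,0,0],[0,0,0],[0,0,0],[0,0,0],[0,0,0],[0,0,0],[0,0,0],[0,0,0],[0,0,0],[0,0,0],[0,0,0],[0,0,0]], xyz=[[-0.2,-0.06,0],[-0.4,-0.12,0],[-0.6,-0.18,0],[-0.8,-0.25,0],[-0.9,-0.28,0],[-0.9,-0.28,0],[-0.9,-0.28,0],[-0.9,-0.28,0],[-0.8,-0.25,0],[-0.5,-0.15,0],[-0.3,-0.08,0],[-0.1,-0.03,0]], claw=[5,5,5,5,5,5,5,5,5,5,5,5])

```text
time_s: 11.6
position: [0.4886, -0.1821, 0.2227]
tool_rot: [[-0.177, 0.984, -0.001], [0.984, 0.177, 0.001], [0.001, -0.001, -1.0]]
ft_force: [0.3, 0.7, -1.3]
grip_width: 0.0106
gripper_force: 75.7
```

```bash
python3 -c "
from st import *; st([.49,-.18,.0455])"
```

```text
t 11.6 p [ 0.4886 -0.1821  0.2227] yawy 10.17 z [-1.1e-03  7.0e-04 -1.0e+00] q [-33.5, 19.4, 79.6, -0.0, 81.1, -43.6] F [ 0.34  0.71 -1.32] M [ 0.012  0.049 -0.008] w 0.0106 gf 75.7
tool move units [0.034 0.039 3.545]
```

Request:
arm_command(turn=[[0,0,0],[0,0,0],[0,0,0],[0,0,0],[0,0,0],[0,0,0],[0,0,0],[0,0,0],[0,0,0],[0,0,0],[0,0,0],[0,0,0]], xyz=[[0,0,0.15],[0,0,0.3],[0,0,0.4],[0,0,0.45],[0,0,0.45],[0,0,0.45],[0,0,0.4],[0,0,0.3],[0,0,0.2],[0,0,0.15],[0,0,0.1],[0,0,0]], claw=[5,5,5,5,5,5,5,5,5,5,5,5])

```text
time_s: 12.8
position: [0.4891, -0.1807, 0.0557]
tool_rot: [[-0.179, 0.984, -0.0], [0.984, 0.179, 0.0], [0.0, -0.0, -1.0]]
ft_force: [0.1, -0.1, -1.7]
grip_width: 0.0106
gripper_force: 75.7
```

Request:
arm_command(turn=[[0,0,0],[0,0,0]], xyz=[[0,0,0.03],[0,0,0]], claw=[5,5])

```text
time_s: 13.0
position: [0.4893, -0.1811, 0.0547]
tool_rot: [[-0.178, 0.984, 0.001], [0.984, 0.178, -0.0], [-0.001, 0.001, -1.0]]
ft_force: [0.1, 0.1, -2.1]
grip_width: 0.0105
gripper_force: 75.7
```

```bash
python3 -c "
from st import *; st([.49,-.18,.0455])"
```

```text
t 13.0 p [ 0.4893 -0.1811  0.0547] yawy 10.27 z [ 6.e-04 -4.e-04 -1.e+00] q [-33.3, 30.6, 93.1, 0.0, 56.3, -43.6] F [ 0.14  0.07 -2.11] M [ 0.031 -0.017 -0.014] w 0.0105 gf 75.7
tool move units [0.018 0.018 0.185]
```

Now I'll creep down until it touches.

Request:
arm_command(turn=[[0,0,0],[0,0,0],[0,0,0],[0,0,0],[0,0,0],[0,0,0]], xyz=[[0,0,0.03],[0,0,0.03],[0,0,0.03],[0,0,0.02],[0,0,0.02],[0,0,0]], claw=[5,5,5,5,5,5])

```text
time_s: 13.6
position: [0.489, -0.1809, 0.0478]
tool_rot: [[-0.178, 0.984, -0.0], [0.984, 0.178, 0.0], [0.0, -0.0, -1.0]]
ft_force: [-0.6, 0.1, -1.8]
grip_width: 0.0106
gripper_force: 75.7
```

Request:
arm_command(turn=[[0,0,0],[0,0,0],[0,0,0]], xyz=[[0,0,0.01],[0,0,0.01],[0,0,0]], claw=[5,5,5])

```text
time_s: 13.9
position: [0.4891, -0.181, 0.0469]
tool_rot: [[-0.178, 0.984, -0.0], [0.984, 0.178, -0.0], [-0.0, -0.0, -1.0]]
ft_force: [0.9, -0.3, -2.0]
grip_width: 0.0106
gripper_force: 75.7
```

Request:
arm_command(turn=[[0,0,0],[0,0,0],[0,0,0]], xyz=[[0,0,0.01],[0,0,0.01],[0,0,0]], claw=[5,5,5])

```text
time_s: 14.2
position: [0.4891, -0.181, 0.0458]
tool_rot: [[-0.178, 0.984, -0.0], [0.984, 0.178, 0.0], [0.0, -0.0, -1.0]]
ft_force: [0.3, -0.5, -1.9]
grip_width: 0.0104
gripper_force: 75.7
```

Request:
arm_command(turn=[[0,0,0],[0,0,0]], xyz=[[0,0,0.01],[0,0,0]], claw=[5,5])

```text
time_s: 14.4
position: [0.4891, -0.181, 0.0454]
tool_rot: [[-0.178, 0.984, -0.0], [0.984, 0.178, 0.0], [0.0, -0.0, -1.0]]
ft_force: [0.8, -0.9, -0.9]
grip_width: 0.0106
gripper_force: 75.7
```

Request:
arm_command(turn=[[0,0,0],[0,0,0]], xyz=[[0,0,0.01],[0,0,0]], claw=[5,5])

```text
time_s: 14.6
position: [0.4891, -0.181, 0.0452]
tool_rot: [[-0.178, 0.984, 0.0], [0.984, 0.178, -0.0], [-0.0, 0.0, -1.0]]
ft_force: [-1.3, 0.3, 3.2]
grip_width: 0.0109
gripper_force: 76.5
```

Request:
arm_command(turn=[[0,0,0],[0,0,0]], xyz=[[0,0,0.008],[0,0,0]], claw=[5,5])

```text
time_s: 14.8
position: [0.4891, -0.181, 0.0452]
tool_rot: [[-0.178, 0.984, 0.0], [0.984, 0.178, -0.0], [-0.0, 0.0, -1.0]]
ft_force: [-2.8, 1.7, 7.9]
grip_width: 0.0108
gripper_force: 77.3
```

The upward force shows it's seated on the tray floor. I'll ease off the grip and open slowly.

Request:
arm_command(turn=[[0,0,0],[0,0,0],[0,0,0]], xyz=[[0,0,-0.01],[0,0,0],[0,0,0]], claw=[8,8,8], squeeze=20)

```text
time_s: 15.1
position: [0.4891, -0.181, 0.0452]
tool_rot: [[-0.178, 0.984, 0.0], [0.984, 0.178, -0.0], [-0.0, 0.0, -1.0]]
ft_force: [-1.5, 0.3, 4.3]
grip_width: 0.011
gripper_force: 76.5
```

Request:
arm_command(turn=[[0,0,0],[0,0,0],[0,0,0],[0,0,0],[0,0,0],[0,0,0],[0,0,0],[0,0,0]], xyz=[[0,0,0],[0,0,0],[0,0,0],[0,0,0],[0,0,0],[0,0,0],[0,0,0],[0,0,0]], claw=[12,13,15,18,22,28,32,32])

```text
time_s: 15.9
position: [0.4891, -0.181, 0.045]
tool_rot: [[-0.178, 0.984, 0.0], [0.984, 0.178, -0.0], [-0.0, 0.0, -1.0]]
ft_force: [0.1, -0.5, 0.3]
grip_width: 0.0318
gripper_force: 0.0
```

Request:
arm_command(turn=[[0,0,0],[0,0,0],[0,0,0],[0,0,0],[0,0,0],[0,0,0],[0,0,0],[0,0,0],[0,0,0],[0,0,0]], xyz=[[0,0,-0.1],[0,0,-0.2],[0,0,-0.3],[0,0,-0.4],[0,0,-0.5],[0,0,-0.5],[0,0,-0.5],[0,0,-0.3],[0,0,-0.1],[0,0,0]], claw=[32,32,32,32,32,32,32,32,32,32])

```text
time_s: 16.9
position: [0.4891, -0.181, 0.1907]
tool_rot: [[-0.178, 0.984, 0.001], [0.984, 0.178, -0.001], [-0.001, 0.001, -1.0]]
ft_force: [-0.5, 1.0, -0.8]
grip_width: 0.0322
gripper_force: 0.0
```

```bash
python3 - <<'E'
from st import *; st()
grab("side","s4"); grab("top","t4")
S=cloud("side",np.load("pics/s4.npy")); q=S[(abs(S[...,0]-.489)<.05)&(abs(S[...,1]+.181)<.05)&(S[...,2]>.02)&(S[...,2]<.1)]; print(q.min(0).round(3),q.max(0).round(3))
E
```

```text
t 16.9 p [ 0.4891 -0.181   0.1907] yawy 10.27 z [ 1.2e-03 -8.0e-04 -1.0e+00] q [-33.3, 20.9, 82.9, -0.0, 76.1, -43.6] F [-0.53  1.   -0.82] M [ 0.047  0.008 -0.033] w 0.0322 gf 0.0
[ 0.463 -0.215  0.02 ] [ 0.514 -0.155  0.073]
```

View pics/s4.png

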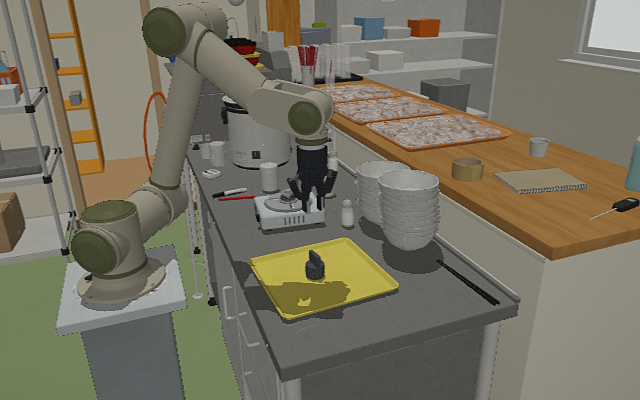

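The nut stands upright in the tray at (315,265) with its top at about 0.071 m. The gripper is clear and the other objects haven't moved, so I'm handing in.

```bash
python3 -c "
from rig import env; print(env.close_job())"
```

```text
the job is handed in; nothing more can be done
None
```

The nut came free after about 70° of clockwise turning, with light lift tests that never pulled harder than about 14 N; it now stands upright in the yellow tray, released, with the shakers and cup left alone, and the job is handed in at about 17 s.

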